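# Hook the shelf bracket into the slotted upright and snap it down

### The arm

A 6-joint arm with a two-finger parallel gripper is mounted at the origin on the work surface. World frame = base frame: x ahead of the robot, y to its left, z up, the work surface at z = 0. Lengths are in m, angles in rad, forces in N, time in s.
With the tool pointing down it reaches from about 0.325 to 1 m from the base axis. Payload 5.1 kg.
Tool frame: the origin (TCP) lies midway between the tips of the shut fingers; the grasp point (between the pads) lies manip.tcp_to_grasp behind it (manip.tcp_to_grasp is the distance from the TCP to the grasp point, in m); z points along the fingers, x is the direction in which the jaws open and shut, and the axes are right-handed (so a half turn about z gives the same grasp; the last joint's range is limited). The gripper opens to 85 mm and grips with 20 to 120 N. Pads are 22 mm wide; open, the fingers measure 114 mm over their backs; the gripper's body (76 mm by 85 mm) begins 54 mm behind the grasp point. The pads swing forward as they close: fully open they stand 13 mm farther back than shut.
Start: joints at [1.07, 0.124, 1.65, -0, 1.367, -0.083], TCP at [0.264, 0.594, 0.231] pointing down, gripper open.
Joint ranges: [-2.61, 2.61], [-1.02, 2.33], [0.03, 2.71], [-1.35, 4.49], [0.32, 2.68], [-2.91, 2.91]. Speed limits (rad/s): [2.57, 2.57, 3.14, 3.14, 3.14, 3.14].

### API

Orientations are given as a unit quaternion [x, y, z, w].
In Python, from cell import monitor, viewer, workorder, find_in, trace, manip gives the robot as it stands. The module is installed in compiled form; this text tells all that it offers.
- The arm moves only by the tool move_arm, never from a script. Its argument "plan" is a list of rows, each a list of 6 numbers: the shift along the world's x, y, z in cm, then the turn, a rotation vector about the world's x, y, z in rad. A call has exactly 5 rows; each row is the pose to reach, as a shift and turn from the pose commanded when the call began; what a row does not reach only later rows make up. A row lasts 1/10 s, in which the tool goes at most 50 mm and 8.59 degrees, less where a joint would pass 70% of its speed; a pose out of reach is approached as far as the arm can. A call with a gripper value outside its range is refused whole. "jaw" is the finger opening in cm, from 0 to 8.54, set as the call begins (left out, the last holds). The fingers move at their own pace and stop on an object; "force" is the grip in N (left out, the last holds). Time passes only in rows, so rows that repeat a pose let the fingers close, or fill a call up. It gives the time, the measured TCP pose, the force and the opening at its end, in the units of the state.
- monitor.get_state(): the state, without advancing time (a new reading comes with each control period).
- viewer.get_image(name): name is "scene" or "top"; returns the picture (384x512x3 uint8, red, green, blue); there is no depth.
- viewer.get_calibration(name): a dict with "intrinsics" (3x3 intrinsics, pixels), "extrinsics" (4x4, takes a point from world to camera coordinates). Camera axes: x right, y down, z forward; pixel columns grow to the right and rows downward; lengths in m; the calibration is good to about 2 mm. A picture is of the moment at which its call begins. get_calibration takes no time and is no camera call.
- workorder.sign_off(): hands the job in, once; it reports no verdict.
Trained networks look in the newest picture that a camera, given by its name, has taken for a name from the list of things; names that differ only in an ending like _2 or _b are one class to them, and where a whole thing is asked for, a point or a joint stands for the part that bears it (a point fixed in the world has none). Each returns a list of dicts, best first, with "p" (0 to 1); they miss things now and then, are a little off and sometimes report something else, mostly with a low value. They report only what shows in the picture. A call takes as long as a camera call. They do not tell look-alikes from the thing itself.
- find_in(camera, name): "rect" ([left, top, right, bottom] in pixels, round what is visible of it).
- trace(camera, name): "pixels" (384x512 bool, what is visible of it) and "rect" ([left, top, right, bottom] in pixels, round what is visible of it).
The state is a dict: "t": time; "qpos": joint angles; "dq": joint speeds; "tau": joint torques, N m; "ee_pos": TCP position; "ee_rot": TCP orientation; "force": force on the tool from outside, world axes, zero at the start; "moment": the same for the moment, N m; "finger_gap": finger opening in m.
Only numpy, scipy, OpenCV 4.12 (cv2) and the standard library are available. Lean on these libraries where they do the work, as an engineer would, in place of code of your own. Each camera call takes 0.05 s, during which the arm holds its last target. There are 200 camera calls.

### The job

Pick up the loose steel shelf bracket, pass both of its hooks through the two slots of the upright on the stand, and press it straight down until it is fully home and the spring catch has snapped out over it; then let go. Feel for the slots and the seat and work gently, never forcing the bracket against the stand, and leave the banneton, bowl and sugar pot where they are.

Things in the scene. Friction and masses are not known exactly. Their poses are not given: they have to be found in the camera images.
- bracket: Loose shelf bracket of folded stainless steel, 0.2 kg (varies by a fifth), standing on the island: flat top 100 x 44 mm, 64 mm above its underside, two side cheeks (100 mm long above, 70 mm at the bottom), an upright rear face with two hooks. Origin: bottom centre of the rear face. +z up, +x out of the rear face, the way the hooks point; the body reaches to x = -100 mm.
- grip (a point): Where to grip the bracket from above: middle between its flat cheeks (outer faces 44 mm apart, square to its y), 30 mm in front of the rear face, 49 mm above its underside (15 mm below the top). Moves with the bracket.
- hooks (a point): Midpoint of the bracket's two hook lips, outer side, at x = 9.5, z = 38 mm of the bracket. Hooks at y = -11 and +11 mm, each 6 mm wide: a neck 6 mm high (z = 44 to 50 mm) runs out from the rear face and ends in a lip 4 mm thick (x = 5.5 to 9.5 mm) that hangs down to z = 26 mm.
- bar (a point): Middle of the bracket's cross bar (z = 4 to 10 mm, flush with the rear face) that joins the cheeks at the rear. Above it the rear is open between the cheeks up to z = 30 mm; the spring catch comes to stand in this opening, over the bar.
- stand: Fixed: dark steel foot 130 x 150 x 12 mm, with an aluminium upright 56 mm wide, 4 mm thick, about 148 mm high. Origin: on the island under the middle of the upright's front face; that face is the plane x = 0; hooks go in along +x; +z up. The upright bends easily: bracket and stand must never press on each other with more than 28 N, all contacts added up (a slow 14 N push is safe).
- sleeve (a point): Top of the clamping sleeve (34 mm high, 4 mm proud of the upright's face). The upright stands clamped in it anywhere up to 12 mm above or below nominal height, and slots, catch and ejector with it. This is NOT in any reading (all points of the stand are nominal): slots and seat must be found by feel.
- slots (a point): Middle between the two slots at nominal height (truly up to 12 mm off), on the front face. Slots side by side at y = -11 and +11 mm, open right through, each 11 mm wide and 31 mm high, z = 104 to 135 mm. The hooks enter only while the bracket is 18 to 25 mm above its true seat, and go in until its rear face meets the upright.
- seat (a point): Point on the upright's face 60 mm above the stand's origin, axes as the stand's: where the bracket's origin comes to lie when fully home with the upright at nominal height (truly up to 12 mm higher or lower). Home: pressed down until the hook necks rest on the slots' lower edges.
- catch (a joint): Spring catch below the slots: steel wedge 14 mm wide, 4 mm out of the face, sloping from z = 84 down to 74 mm (nominal), flat underside at 72. Value in m: 0 out, to 0.007 pushed in. The bar pushes it in on the way down (pushing down up to about 12 N with the ejector, more than the bracket's weight); it snaps out over the bar within about 2 mm of the seat.
- ejector (a joint): Black damped spring plunger, 12 mm wide, 9 mm out of the upright's face, right under the catch, top at z = 70 mm nominal. Value in m: 0 up, grows as the bracket's bar presses it down, about 0.006 when home. It pushes up with 5 N rising to 6.5 N: let go before the catch is out, the bracket rises again; locked, it holds the bar up against the catch (about 0.004).
- banneton: Oval wicker proofing basket, 255 x 170 x 74 mm, loose. Origin under its centre. Bystander.
- bowl: Grey silicone bowl, 150 mm across, 65 mm high, loose. Origin under its centre. Bystander.
- sugar_pot: White ceramic sugar pot with lid and knob, 92 mm across, 108 mm high, loose. Origin under its centre. Bystander. (A clear proofing box 310 x 230 x 124 mm with lid and two clips is fixed far to the right.)
Not all that is in view belongs to the job. Of the things like the bracket, leave any that is black; of the rest the larger one is meant. Several things have the shape of the stand; the one meant has the colours described above.

How it is judged:
On the way, in this order (a step that is already met when the one before it is completed fails the run):
1. the bracket stands raised with both hooks through the slots and its rear face at the upright (x of bracket in the frame of seat between -0.004 and 0.004 m and y of bracket in the frame of seat between -0.005 and 0.005 m and angle between the x axis of bracket and the x axis of seat, either way round below 0.12 rad and z of bracket in the frame of seat between 0.002 and 0.04 m), for 0.1 s.
2. the bracket is pressed down home and the catch has snapped out over it (x of bracket in the frame of seat between -0.004 and 0.004 m and y of bracket in the frame of seat between -0.005 and 0.005 m and angle between the x axis of bracket and the x axis of seat, either way round below 0.12 rad and z of bracket in the frame of seat between -0.015 and 0.017 m and value of joint catch below 0.001 m and value of joint ejector above 0.002 m and angle between bracket's own z axis and vertical below 0.1 rad), for 0.2 s.
At the end, for the whole second after the job is handed in: The bracket hangs at rest, locked in the upright: origin within 4 mm (x), 5 mm (y) and 15 mm below to 17 mm above (z) of the nominal seat, turned less than 0.12 rad from the stand, tilted less than 0.1 rad, catch out over the bar (below 1 mm), ejector held down (over 2 mm) (all of step 2 and linear speed of bracket below 0.01 m/s); the robot touches nothing.
It fails at once if bracket and stand press on each other with more than 28 N (contact force between bracket and stand above 28 N).
It fails at once if the banneton, bowl or sugar pot is displaced by more than 20 mm (distance of any of banneton, bowl, sugar_pot from where it was at the start of the episode above 0.02 m).
It also fails if it takes over 45 s, if anything falls off the work surface, if the arm or the gripper's body presses on something with over 40 N, if the wrist force passes 120 N, or if a joint passes its speed limit or range.

## Working session

There is one attempt and no reset: what is moved stays moved. The work goes in short steps, Python scripts to look and compute and a tool call to move; the robot and the scene stay as the last step left them, time stands still between calls to the robot, and variables do not carry over. Pictures are saved under pics/ and viewed, about 8 in all and at most 12, crops included, and the job is handed in when it is done.

Besides the shell and the picture viewer there is one more tool, called after "Emit:" as name([rows], argument=value, ...), one row to a line, values as JSON. move_arm: Moves the arm, as the interface text tells. Its arguments: {"type":"object","properties":{"plan":{"type":"array"},"jaw":{"type":"number"},"force":{"type":"number"}},"required":["plan"]}

```bash
mkdir -p pics; python3 - <<'E'
from cell import *
import cv2,numpy as np
for c in("scene","top"):
    im=viewer.get_image(c); cv2.imwrite(f"pics/{c}0.png",im[:,:,::-1])
    k=viewer.get_calibration(c); print(c,np.round(k["intrinsics"],1).tolist(),np.round(k["extrinsics"],4).tolist())
    for n in("bracket","stand","banneton","bowl","sugar_pot"):
        print(n,[(np.round(d["rect"]).tolist(),round(d["p"],2)) for d in find_in(c,n)])
s=monitor.get_state();print(s); print(manip.tcp_to_grasp)
a=cv2.imread("pics/scene0.png");b=cv2.imread("pics/top0.png")
E
```

```text
scene [[368.6, 0.0, 253.0], [0.0, 368.6, 189.6], [0.0, 0.0, 1.0]] [[0.6131, 0.79, 0.0084, -0.4303], [0.4614, -0.3494, -0.8155, -0.1169], [-0.6412, 0.5039, -0.5787, 1.4409], [0.0, 0.0, 0.0, 1.0]]
bracket [([291.0, 179.0, 311.0, 194.0], 0.89), ([248.0, 177.0, 285.0, 209.0], 0.8), ([129.0, 230.0, 198.0, 316.0], 0.61), ([219.0, 199.0, 230.0, 240.0], 0.55)]
stand [([72.0, 174.0, 130.0, 243.0], 0.95), ([131.0, 232.0, 201.0, 315.0], 0.87)]
banneton [([276.0, 130.0, 338.0, 168.0], 0.94)]
bowl [([278.0, 221.0, 332.0, 261.0], 0.6)]
sugar_pot [([326.0, 173.0, 362.0, 211.0], 0.62)]
top [[382.6, 0.0, 253.2], [0.0, 382.6, 190.8], [0.0, 0.0, 1.0]] [[0.0069, -0.9999, -0.009, 0.1392], [-0.9807, -0.005, -0.1954, 0.518], [0.1954, 0.0102, -0.9807, 1.2193], [0.0, 0.0, 0.0, 1.0]]
bracket [([220.0, 179.0, 244.0, 215.0], 0.82), ([270.0, 171.0, 302.0, 198.0], 0.67), ([186.0, 180.0, 201.0, 202.0], 0.61)]
stand [([333.0, 144.0, 386.0, 192.0], 0.72)]
banneton [([108.0, 197.0, 159.0, 275.0], 0.58), ([165.0, 134.0, 199.0, 161.0], 0.56)]
bowl [([231.0, 102.0, 276.0, 144.0], 0.75)]
sugar_pot [([164.0, 137.0, 194.0, 164.0], 0.71)]
{'t': 0.6, 'qpos': array([ 1.07039185e+00,  1.23790342e-01,  1.65028167e+00, -7.82627442e-06,
        1.36750058e+00, -8.26038190e-02]), 'dq': array([-0.00104187, -0.00098224,  0.00029724, -0.00027288, -0.00070331,
        0.00084494]), 'tau': array([-3.68642282e-05, -4.23287630e+01, -3.65524828e+01, -1.32255382e-04,
        7.96047407e-04, -9.68493509e-06]), 'ee_pos': array([0.26376711, 0.59407201, 0.23133931]), 'ee_rot': array([ 8.38376355e-01,  5.45091815e-01,  1.06457747e-05, -1.37894952e-06]), 'force': array([-0.91871626,  0.09946415,  0.27756589]), 'moment': array([ 0.02191435,  0.00640536, -0.00421694]), 'finger_gap': 0.0853788868171685}
0.0187
```

View pics/scene0.png

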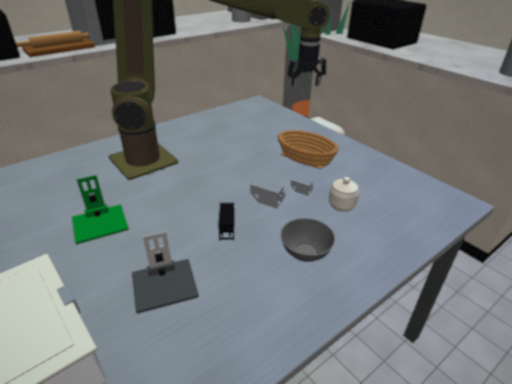

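View pics/top0.png

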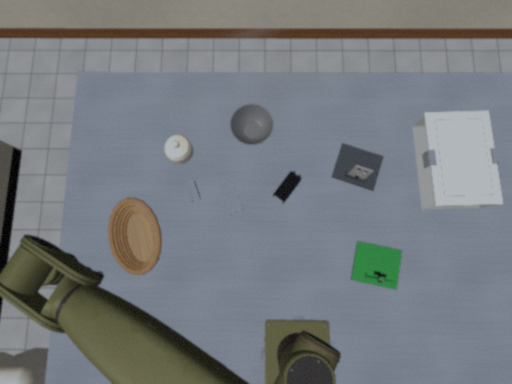

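The scene view shows a black bracket at (227,220), a larger steel bracket at (266,193), a smaller steel one at (301,186), a green stand at (99,215) and a dark foot with an aluminium upright at (166,275). In the top view these are (288,186), (232,197), (194,191), (376,265) and (358,167). I choose the larger steel bracket and the dark-footed stand, and will check both in one close crop.

```bash
python3 - <<'E'
import cv2,numpy as np
s=cv2.imread("pics/scene0.png");t=cv2.imread("pics/top0.png")
def c(i,x,y,w=66,h=50,f=6):
    a=cv2.resize(i[y:y+h,x:x+w],None,fx=f,fy=f,interpolation=cv2.INTER_CUBIC).astype(float)
    m=a.mean();return np.clip((a-m)*1.5+m,0,255).astype(np.uint8)
m=np.vstack([np.hstack([c(s,240,168),c(t,200,168)]),np.hstack([c(s,130,228,74,90,3.33)[:300,:246],np.zeros((300,150,3),np.uint8),c(t,326,140)])])
cv2.imwrite("pics/m0.png",m)
E
```

```text
(no output)
```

View pics/m0.png

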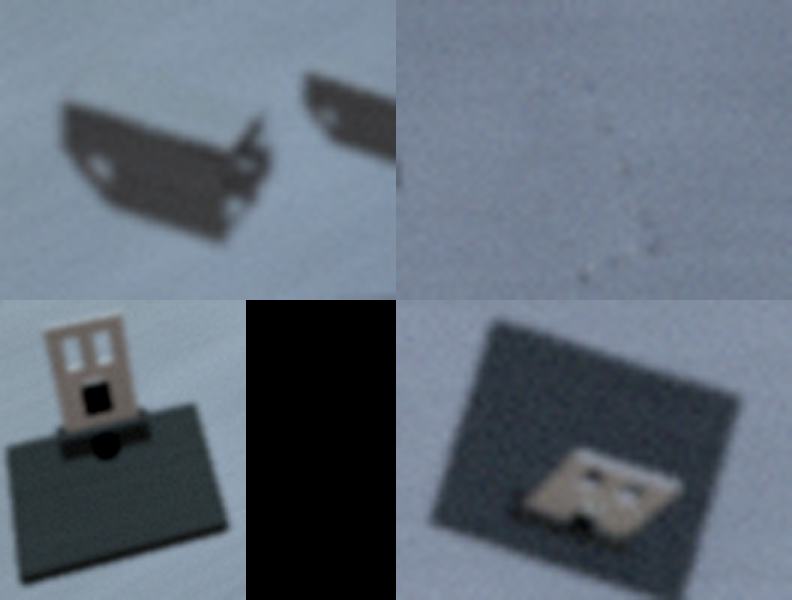

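The crop confirms the larger steel bracket (its hooks face right, away from the robot) and the dark-footed aluminium stand. It's still open which face of the upright is the front. I'll get masks and joint-part detections and zoom in on the stand.

```bash
python3 - <<'E'
from cell import *
import cv2,numpy as np,pickle
out={}
for c in("scene","top"):
    viewer.get_image(c)
    for n in("bracket","stand","hooks","catch","ejector"):
        r=trace(c,n); out[c,n]=r
        print(c,n,[(np.round(d["rect"]).tolist(),round(d["p"],2),int(d["pixels"].sum())) for d in r])
pickle.dump(out,open("tr.pkl","wb"))
s=cv2.imread("pics/scene0.png");t=cv2.imread("pics/top0.png")
def cr(i,x,y,w,h,f):
    return cv2.resize(i[y:y+h,x:x+w],None,fx=f,fy=f,interpolation=cv2.INTER_CUBIC)
a=cr(s,138,230,40,56,10);b=cr(t,340,155,40,33,10);e=cr(t,215,172,40,56,10)[:230]
m=np.hstack([a,np.vstack([b,e])]);cv2.imwrite("pics/m1.png",m);print(m.shape)
E
```

```text
scene bracket [([250.0, 176.0, 282.0, 209.0], 0.97, 711), ([291.0, 176.0, 310.0, 193.0], 0.77, 314), ([217.0, 200.0, 231.0, 239.0], 0.57, 537)]
scene stand [([70.0, 174.0, 130.0, 243.0], 0.71, 2190), ([130.0, 231.0, 198.0, 314.0], 0.63, 3129)]
scene hooks [([288.0, 177.0, 311.0, 198.0], 0.71, 275), ([218.0, 201.0, 236.0, 243.0], 0.6, 578)]
scene catch [([249.0, 178.0, 282.0, 207.0], 0.58, 707)]
scene ejector []
top bracket [([271.0, 171.0, 300.0, 202.0], 0.89, 408), ([220.0, 178.0, 242.0, 215.0], 0.81, 402), ([185.0, 178.0, 201.0, 203.0], 0.46, 199)]
top stand [([350.0, 239.0, 404.0, 291.0], 0.96, 1889), ([333.0, 144.0, 388.0, 188.0], 0.87, 1608)]
top hooks [([218.0, 181.0, 243.0, 212.0], 0.8, 428), ([274.0, 174.0, 302.0, 203.0], 0.79, 430), ([231.0, 102.0, 274.0, 143.0], 0.63, 1396), ([186.0, 178.0, 200.0, 199.0], 0.62, 232)]
top catch []
top ejector []
(560, 800, 3)
```

View pics/m1.png

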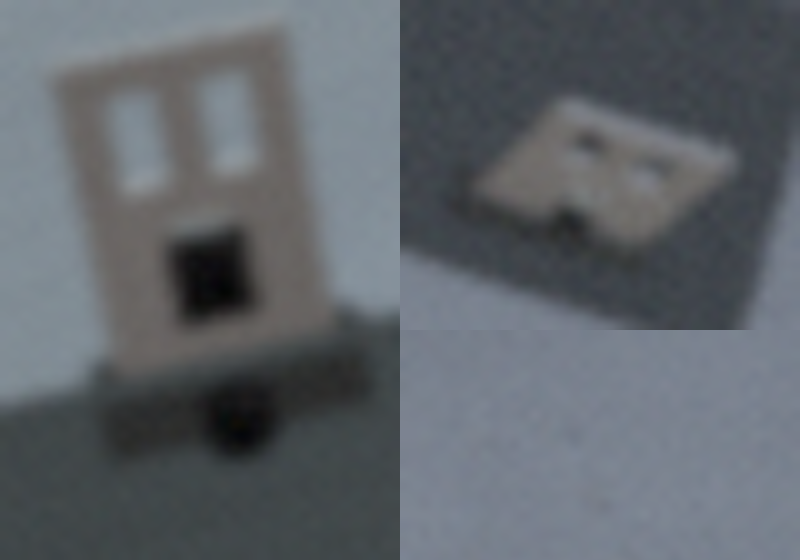

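The top crop shows the pale catch bump at (575,195) with the narrow black ejector below it at (570,220), so the front face looks toward the robot. The scene camera sees the back, with the wide black housing and the knob. Next I'll fit poses with a small model renderer.

```bash
cat > fit.py <<'E'
import cv2,numpy as np
from cell import viewer
from scipy.optimize import minimize
K={c:(np.array(viewer.get_calibration(c)["intrinsics"]),np.array(viewer.get_calibration(c)["extrinsics"])) for c in("scene","top")}
def proj(c,P):
    k,e=K[c]; q=np.atleast_2d(P)@e[:3,:3].T+e[:3,3]; z=q@k.T; return z[:,:2]/z[:,2:]
def cen(c): e=K[c][1]; return -e[:3,:3].T@e[:3,3]
def box(x0,x1,y0,y1,z0,z1,cls):
    v=lambda *i:np.array(i,float)
    X,Y,Z=(x0,x1),(y0,y1),(z0,z1);f=[]
    for s in(0,1):
        f.append((np.array([[X[s],Y[a],Z[b]] for a,b in((0,0),(1,0),(1,1),(0,1))]),v(2*s-1,0,0),cls[0]))
        f.append((np.array([[X[a],Y[s],Z[b]] for a,b in((0,0),(1,0),(1,1),(0,1))]),v(0,2*s-1,0),cls[1]))
        f.append((np.array([[X[a],Y[b],Z[s]] for a,b in((0,0),(1,0),(1,1),(0,1))]),v(0,0,2*s-1),cls[2]))
    return f
def world(p,P): x,y,w,z=p; c,s=np.cos(w),np.sin(w); return np.asarray(P)@np.array([[c,s,0],[-s,c,0],[0,0,1]])+[x,y,z]
def labels(c,groups,p,roi,ss=6):
    x0,y0,x1,y1=roi; L=np.zeros(((y1-y0)*ss,(x1-x0)*ss),np.uint8)
    for faces in groups:          # painter: groups back to front
        for P,n,cl in faces:
            W=world(p,P); N=world((0,0,p[2],0),n[None])[0]
            if n.any() and N@(cen(c)-W[0])<=0: continue
            q=((proj(c,W)-[x0,y0]+.5)*ss-.5)*16
            cv2.fillPoly(L,[np.round(q).astype(np.int32)],int(cl),shift=4)
    return L
def cost(img,L,roi,ss=6,res=False,blur=.5):
    x0,y0,x1,y1=roi; I=img[y0:y1,x0:x1].reshape(-1,3).astype(float)
    A=[]
    for k in np.unique(L):
        m=cv2.resize((L==k).astype(np.float32),(x1-x0,y1-y0),interpolation=cv2.INTER_AREA)
        A.append(cv2.GaussianBlur(m,(0,0),blur).ravel())
    A=np.array(A).T; B=np.linalg.lstsq(A,I,rcond=None)[0]; r=A@B-I
    return np.minimum(r**2,2500).mean()
def stand(d,h,c):
    f=box(d-.065,d+.065,-.075,.075,0,.012,(1,2,3)); sl=box(-.004,.008,-.033,.033,.012,.034,(4,4,5))
    u=box(0,.004,-.028,.028,.034,.148+h,(6,7,8))
    s=[]
    for y in(-.011,.011):
        for face in(0.,):
            # see-through region = intersection of front and back openings, approximated at mid thickness, shrunk by parallax
            s.append((np.array([[.002,y+a*.0055,z+h] for a,z in((-1,.105),(1,.105),(1,.134),(-1,.134))]),np.zeros(3),9))
    back=box(.004,.012,-.009,.009,h+.046,h+.078,(10,10,10)); front=box(-.009,0,-.006,.006,h+.05,h+.07,(10,10,10))
    kn=box(.008,.018,-.008,.008,.014,.03,(11,11,11))
    return [f,front,u,s,sl,back,kn] if c=="scene" else [f,kn,back,u,s,sl,front]
E
cat > f1.py <<'E'
from fit import *
I={c:cv2.imread(f"pics/{c}0.png") for c in("scene","top")}
R={"scene":(122,222,210,325),"top":(323,134,398,200)}
def J(v,only=None):
    t=0
    for c in R:
        if only and c!=only: continue
        t+=cost(I[c],labels(c,stand(v[3]/100,v[4]/100,c),(v[0]/100,v[1]/100,v[2]/10,0),R[c]),R[c])
    return t
def run(v,only=None):
    best=None
    for k in range(3):
        S=np.vstack([v]+[np.array(v)+e for e in np.diag([1,1,.6,.8,.8])*(1,.5,.2)[k]])
        r=minimize(J,v,args=(only,),method="Nelder-Mead",options=dict(initial_simplex=S,maxfev=500,xatol=.003,fatol=.001)); v=r.x
    return v,r.fun
v0=[54,-15,-3,3,0]
# coarse: foot centre from pixel (358,167)
k,e=K["top"]; ray=e[:3,:3].T@np.linalg.solve(k,[358,167,1]); C=cen("top"); g=C+ray*(.012-C[2])/ray[2]; print(g)
v0[0]=g[0]*100-3;v0[1]=g[1]*100+1
v,f=run(v0);print(np.round(v,3),f)
for c in R: print(c,[np.round(x,3) for x in run(v,c)])
E
python3 f1.py
```

```text
[ 0.61106868 -0.21940022  0.012     ]
[ 57.442 -20.423  -3.281   4.192  -0.724] 63.23520010433204
scene [array([ 57.433, -20.448,  -3.275,   4.254,  -0.555]), np.float64(48.895)]
top [array([ 57.213, -20.288,  -3.273,   4.414,  -0.5  ]), np.float64(11.439)]
```

Both cameras agree on the stand: (0.574, -0.204), yaw -0.328, with the upright about 6 mm low. Now the bracket.

```bash
cat > f2.py <<'E'
from fit import *
import pickle
I={c:cv2.imread(f"pics/{c}0.png") for c in("scene","top")}
R={"scene":(240,166,287,216),"top":(210,168,256,226)}
tr=pickle.load(open("tr.pkl","rb"))
M=[d for d in tr["top","bracket"] if 215<d["rect"][0]<225][0]["pixels"].astype(np.float32)
def bracket(s=1):
    z0=np.zeros(3); g=[]
    for y in(.022,-.022):
        ch=np.array([[0,y,0],[0,y,.064],[-.1,y,.064],[-.1,y,.045],[-.07,y,0]])*s
        g.append([(ch,np.array([0,1 if y>0 else -1.,0]),1 if y<0 else 4)])
    top=[(np.array([[0,-.022,.064],[0,.022,.064],[-.1,.022,.064],[-.1,-.022,.064]])*s,np.array([0,0,1.]),2)]
    rear=[(np.array([[0,-.022,a],[0,.022,a],[0,.022,b],[0,-.022,b]])*s,np.array([1.,0,0]),3) for a,b in((.03,.064),(.004,.01))]
    hk=[]
    for y in(-.011,.011): hk.append([f for f in box(.0055*s,.0095*s,(y-.003)*s,(y+.003)*s,.026*s,.05*s,(5,5,5))]+box(0,.0055*s,(y-.003)*s,(y+.003)*s,.044*s,.05*s,(5,5,5)))
    return [g[0],rear]+hk[::-1]+[top,g[1]]
def J(v,only=None):
    p=(v[0]/100,v[1]/100,v[2]/10,0);t=0
    if only!="top": t+=cost(I["scene"],labels("scene",bracket(),p,R["scene"]),R["scene"])
    if only!="scene":
        t+=cost(I["top"],labels("top",bracket(),p,R["top"]),R["top"])*2
        L=labels("top",bracket(),p,R["top"]); x0,y0,x1,y1=R["top"]
        m=cv2.resize((L>0).astype(np.float32),(x1-x0,y1-y0),interpolation=cv2.INTER_AREA); t+=((m-M[y0:y1,x0:x1])**2).mean()*100
    return t
def run(v,only=None):
    for k in range(3):
        S=np.vstack([v]+[np.array(v)+e for e in np.diag([1,1,.8])*(1,.4,.2)[k]])
        r=minimize(J,v,args=(only,),method="Nelder-Mead",options=dict(initial_simplex=S,maxfev=300,xatol=.003,fatol=.001)); v=r.x
    return v,r.fun
if __name__=="__main__":
    k,e=K["top"]; ray=e[:3,:3].T@np.linalg.solve(k,[231.5,196.5,1]); C=cen("top"); g=C+ray*(.06-C[2])/ray[2]; print(g)
    for w in(4.5,3,6):
        v0=[g[0]*100+5*np.cos(w/10),g[1]*100+5*np.sin(w/10),w]
        for o in(None,"scene","top"): v,f=run(v0,o);print(o,np.round(v,3),round(f,2))
E
python3 f2.py
```

```text
[0.49612302 0.21372811 0.06      ]
None [53.962 23.664  4.561] 30.82
scene [54.031 23.663  4.603] 20.87
top [53.994 23.625  4.189] 9.22
None [54.005 23.649  4.503] 30.79
scene [54.023 23.646  4.628] 21.24
top [53.986 23.573  4.084] 9.21
None [54.035 23.609  4.455] 30.58
scene [54.017 23.612  4.586] 20.92
top [53.986 23.576  4.083] 9.21
```

Bracket fit: origin (0.540, 0.236), yaw 0.455. The grip point is then (0.513, 0.223), so I move above it and turn the tool +0.873.

Emit:
move_arm([
  [2.5,-3.7,0,0,0,0.087],
  [5,-7.4,0,0,0,0.175],
  [7.5,-11.1,0,0,0,0.262],
  [10,-14.8,0,0,0,0.349],
  [12.5,-18.5,0,0,0,0.436],
], jaw=7)

```text
t: 1.7
ee_pos: [0.3894, 0.4076, 0.2315]
ee_rot: [0.699, 0.715, 0.0, 0.0]
force: [-0.6, 1.3, 0.2]
finger_gap: 0.0696
```

Emit:
move_arm([
  [2.5,-3.7,-1,0,0,0.087],
  [5,-7.4,-3,0,0,0.175],
  [7.5,-11.1,-6,0,0,0.262],
  [10,-14.8,-9,0,0,0.349],
  [12.4,-18.6,-11,0,0,0.437],
])

```text
t: 2.2
ee_pos: [0.5096, 0.2266, 0.1227]
ee_rot: [0.528, 0.849, -0.0, -0.0]
force: [0.7, 0.3, -0.4]
finger_gap: 0.0704
```

```bash
cat > st.py <<'E'
from cell import *
import numpy as np
from scipy.spatial.transform import Rotation as Rr
s=monitor.get_state(); M=Rr.from_quat(s["ee_rot"]).as_matrix()
print("t",round(s["t"],2),"pos",np.round(s["ee_pos"]*1000,1),"xang",round(np.arctan2(M[1,0],M[0,0]),4),"zax",np.round(M[:,2],4),"F",np.round(s["force"],2),"M",np.round(s["moment"],2),"gap",round(s["finger_gap"],4))
E
cat > snap.py <<'E'
import sys,cv2,numpy as np
from cell import viewer
o=[]
for c,(x,y,w,h) in (("scene",eval(sys.argv[2])),("top",eval(sys.argv[3]))):
    im=viewer.get_image(c)[:,:,::-1].copy(); cv2.imwrite(f"pics/{sys.argv[1]}_{c}.png",im)
    o.append(cv2.resize(im[y:y+h,x:x+w],(400,int(400*h/w)),interpolation=cv2.INTER_CUBIC))
h=max(i.shape[0] for i in o)
cv2.imwrite(f"pics/{sys.argv[1]}.png",np.hstack([cv2.copyMakeBorder(i,0,h-i.shape[0],0,0,0) for i in o]))
E
python3 st.py; python3 snap.py a "(225,120,90,100)" "(195,150,80,80)"
```

```text
t 2.2 pos [509.6 226.6 122.7] xang 2.03 zax [-8.e-04 -1.e-04 -1.e+00] F [ 0.74  0.26 -0.36] M [ 0.02 -0.   -0.03] gap 0.0704
```

View pics/a.png

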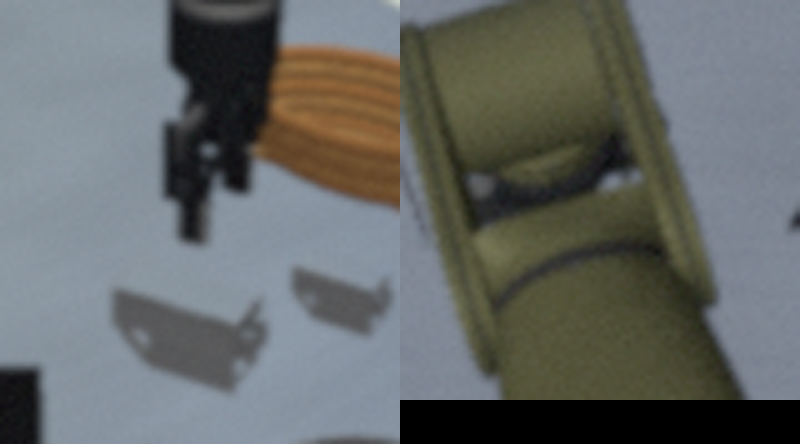

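The open gripper stands above the larger steel bracket: finger tips near crop (193,240), bracket at (190,340). Both cameras agree on the pose, so I descend and close.

Emit:
move_arm([
  [0,0,-2.5,0,0,0],
  [0,0,-5,0,0,0],
  [0,0,-7,0,0,0],
  [0,0,-8.5,0,0,0],
  [0,0,-9.4,0,0,0],
])

```text
t: 2.8
ee_pos: [0.509, 0.2285, 0.0292]
ee_rot: [0.529, 0.848, -0.0, -0.0]
force: [-0.1, -0.3, -0.2]
finger_gap: 0.0704
```

Emit:
move_arm([
  [0,0,0,0,0,0],
  [0,0,0,0,0,0],
  [0,0,0,0,0,0],
  [0,0,0,0,0,0],
  [0,0,0,0,0,0],
], jaw=3.5, force=40)

```text
t: 3.3
ee_pos: [0.5102, 0.2285, 0.0312]
ee_rot: [0.529, 0.848, 0.001, 0.0]
force: [-0.5, 0.0, 2.7]
finger_gap: 0.0436
```

```bash
python3 st.py
```

```text
t 3.3 pos [510.2 228.5  31.2] xang 2.0259 zax [ 1.6e-03  8.0e-04 -1.0e+00] F [-0.49  0.05  2.67] M [ 0.12  0.06 -0.01] gap 0.0436
```

Gripped, gap 43.6 mm. Lifting gently, then weighing.

Emit:
move_arm([
  [0,0,0.5,0,0,0],
  [0,0,1.5,0,0,0],
  [0,0,4,0,0,0],
  [0,0,7,0,0,0],
  [0,0,10,0,0,0],
])

```text
t: 3.8
ee_pos: [0.5091, 0.228, 0.1314]
ee_rot: [0.529, 0.848, -0.0, -0.0]
force: [-0.7, -0.5, -1.8]
finger_gap: 0.0436
```

Emit:
move_arm([
  [0,-2,0,0,0,-0.04],
  [0,-6,0,0,0,-0.12],
  [0,-10,0,0,0,-0.2],
  [0,-14,0,0,0,-0.28],
  [0,-18,0,0,0,-0.36],
])

```text
t: 4.3
ee_pos: [0.5092, 0.0468, 0.1309]
ee_rot: [0.674, 0.739, 0.0, 0.0]
force: [1.2, 0.2, -2.2]
finger_gap: 0.0436
```

Emit:
move_arm([
  [0,-4,0,0,0,-0.08],
  [-0.3,-8,0,0,0,-0.16],
  [-0.6,-12,0,0,0,-0.24],
  [-0.9,-16,0,0,0,-0.32],
  [-1.2,-20,0,0,0,-0.4],
])

```text
t: 4.8
ee_pos: [0.4971, -0.1534, 0.131]
ee_rot: [0.807, 0.59, 0.0, 0.0]
force: [0.6, 0.4, -1.6]
finger_gap: 0.0432
```

Emit:
move_arm([
  [0,-1,0,0,0,-0.01],
  [0,-2,0,0,0,-0.023],
  [0,-2.7,0,0,0,-0.023],
  [0,-2.7,0,0,0,-0.023],
  [0,-2.7,0,0,0,-0.023],
])

```text
t: 5.3
ee_pos: [0.4976, -0.178, 0.1301]
ee_rot: [0.813, 0.583, 0.0, -0.0]
force: [-0.1, -0.8, -1.6]
finger_gap: 0.0436
```

```bash
python3 st.py; python3 snap.py b "(100,160,120,140)" "(300,110,100,100)"
```

```text
t 5.3 pos [ 497.6 -178.   130.1] xang 1.2442 zax [-2.e-04  4.e-04 -1.e+00] F [-0.09 -0.79 -1.59] M [-0.02  0.01 -0.  ] gap 0.0436
```

View pics/b.png

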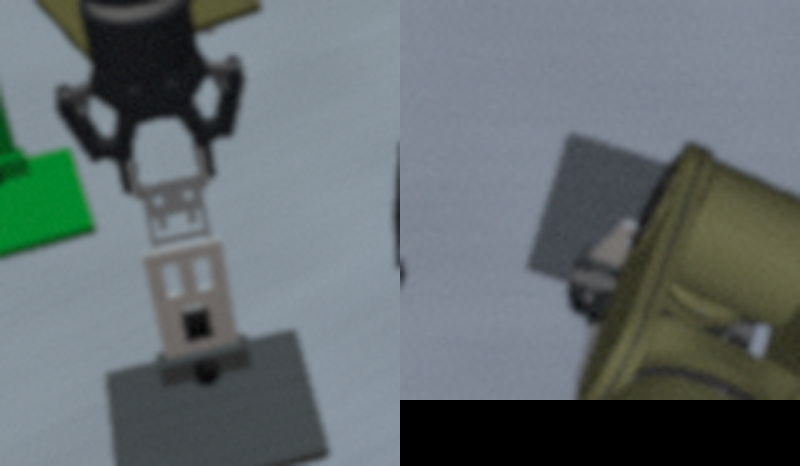

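The scene view shows the bracket held level in front of the stand. The rear face and hooks are at crop (178,210), just left of the centre of the slots at (188,278). I'll fit its lateral position and height in this picture relative to the stand.

```bash
cat > f3.py <<'E'
from fit import *
from cell import monitor
import sys
from scipy.spatial.transform import Rotation as Rr
s=monitor.get_state();M=Rr.from_quat(s["ee_rot"]).as_matrix();yaw=np.arctan2(M[1,0],M[0,0])-np.pi/2
im=cv2.imread("pics/%s_scene.png"%sys.argv[1]); R=(138,211,170,236) if len(sys.argv)<3 else eval(sys.argv[2])
S=np.array([.57435,-.2043]);sy=-.328;ex=np.array([np.cos(sy),np.sin(sy)]);ey=np.array([-ex[1],ex[0]])
o=s["ee_pos"][:2]+.0302*np.array([np.cos(yaw),np.sin(yaw)]); print("pred bracket in stand (mm): x,y",np.round([(o-S)@ex*1e3,(o-S)@ey*1e3],1),"z",round(s["ee_pos"][2]*1e3-31.2,1),"dyaw",round(yaw-sy,4))
def rear():
    q=lambda x,y0,y1,a,b,c:(np.array([[x,y0,a],[x,y1,a],[x,y1,b],[x,y0,b]]),np.zeros(3),c)
    g=[q(0,-.022,.022,0,.064,2),q(0,-.022,-.02,0,.03,1),q(0,.02,.022,0,.03,1),q(0,-.022,.022,.03,.064,1),q(0,-.022,.022,.004,.01,1)]
    hk=[]
    for y in(-.011,.011): hk+=[box(0,.0055,y-.003,y+.003,.044,.05,(3,3,4)),box(.0055,.0095,y-.003,y+.003,.026,.05,(3,3,4))]
    return [g]+hk
def up(): # stand upright as occluder, ignoring
    return []
def J(v,full=False):
    p=(*(S+ex*v[2]/1e3+ey*v[0]/1e3),yaw,v[1]/1e3)
    return cost(im,labels("scene",rear(),p,R),R)
x=(o-S)@ex*1e3
for dx in(-4,-2,0,2,4):
    f=lambda v:J((v[0],v[1],x+dx))
    b=min(((f((a,z)),a,z) for a in range(-8,9,2) for z in range(88,112,3)))
    r=minimize(f,b[1:],method="Nelder-Mead",options=dict(xatol=.02,fatol=.01)); print(dx,np.round(r.x,2),round(r.fun,1))
E
python3 f3.py b
```

```text
pred bracket in stand (mm): x,y [-51.    0.3] z 98.9 dyaw 0.0016
-4 [-0.   94.73] 206.3
-2 [ 0.   96.47] 207.2
0 [ 0.   98.25] 208.3
2 [ 0.   99.83] 207.1
4 [ -0.   101.09] 205.8
```

```bash
sed -i 's/xatol=.02,fatol=.01/xatol=.02,fatol=.01,initial_simplex=[b[1:],(b[1]+1.5,b[2]),(b[1],b[2]+1.5)]/' fit.py f3.py; python3 f3.py b
```

```text
pred bracket in stand (mm): x,y [-51.    0.3] z 98.9 dyaw 0.0016
-4 [ 0.41 94.69] 205.2
-2 [ 0.14 96.43] 204.9
0 [ 0.2  97.67] 206.2
2 [ 0.26 99.78] 205.9
4 [-2.0000e-02  1.0102e+02] 205.8
```

Lateral offset is 0.2 mm and the height agrees within about 1 mm. The bracket should enter at z≈75 (upright about 6 mm low), so I lower it 2.4 cm and approach until the hooks stand about 5 mm before the face.

Emit:
move_arm([
  [0,0,-0.8,0,0,0],
  [0.8,-0.3,-1.6,0,0,0],
  [1.7,-0.6,-2.4,0,0,0],
  [2.8,-0.95,-2.4,0,0,0],
  [3.4,-1.15,-2.4,0,0,0],
])

```text
t: 5.9
ee_pos: [0.5324, -0.1905, 0.1056]
ee_rot: [0.813, 0.582, -0.0, -0.0]
force: [0.1, 0.3, -2.5]
finger_gap: 0.0437
```

```bash
python3 st.py; python3 f3.py b "(138,211,140,213)"|head -1; python3 snap.py c "(130,190,60,70)" "(330,130,60,60)"
```

```text
t 5.9 pos [ 532.4 -190.5  105.6] xang 1.2432 zax [-5.e-04  3.e-04 -1.e+00] F [ 0.09  0.29 -2.48] M [ 0.02 -0.02 -0.  ] gap 0.0437
pred bracket in stand (mm): x,y [-13.9  -0.4] z 74.4 dyaw 0.0004
```

View pics/c.png

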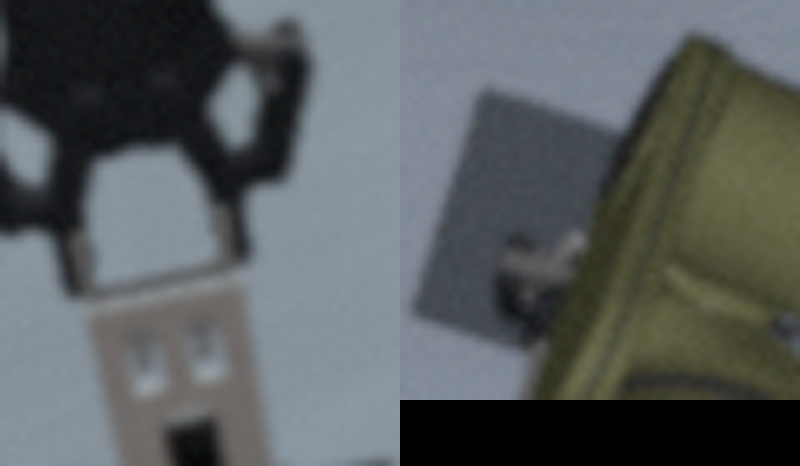

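Both hooks show centred in the slots (crop (145,350) and (207,345)) and about mid-window in height once parallax is allowed for. Creeping in.

Emit:
move_arm([
  [0.17,-0.05,0,0,0,0],
  [0.34,-0.1,0,0,0,0],
  [0.5,-0.15,0,0,0,0],
  [0.66,-0.2,0,0,0,0],
  [0.8,-0.25,0,0,0,0],
])

```text
t: 6.5
ee_pos: [0.5396, -0.1929, 0.1063]
ee_rot: [0.813, 0.582, 0.0, 0.0]
force: [0.3, -0.1, -0.9]
finger_gap: 0.0435
```

Emit:
move_arm([
  [0.05,-0.02,0,0,0,0],
  [0.1,-0.04,0,0,0,0],
  [0.15,-0.05,0,0,0,0],
  [0.2,-0.07,0,0,0,0],
  [0.25,-0.08,0,0,0,0],
])

```text
t: 7.0
ee_pos: [0.542, -0.1936, 0.1062]
ee_rot: [0.813, 0.582, -0.0, -0.0]
force: [-0.3, -0.4, -0.9]
finger_gap: 0.0436
```

```bash
python3 st.py; python3 f3.py b "(138,211,140,213)"|head -1
```

```text
t 7.0 pos [ 542.  -193.6  106.2] xang 1.2431 zax [-0. -0. -1.] F [-0.32 -0.36 -0.94] M [ 0.02 -0.01 -0.01] gap 0.0436
pred bracket in stand (mm): x,y [-3.8 -0.3] z 75.0 dyaw 0.0003
```

There is no contact force and the hook lips are past the face plane, so they are inside. Continuing to contact.

Emit:
move_arm([
  [0.06,-0.02,0,0,0,0],
  [0.12,-0.04,0,0,0,0],
  [0.18,-0.06,0,0,0,0],
  [0.24,-0.08,0,0,0,0],
  [0.28,-0.09,0,0,0,0],
])

```text
t: 7.5
ee_pos: [0.5432, -0.194, 0.106]
ee_rot: [0.813, 0.582, -0.001, -0.002]
force: [-9.3, 1.2, 3.6]
finger_gap: 0.0434
```

```bash
python3 st.py; python3 f3.py b "(138,211,140,213)"|head -1
```

```text
t 7.5 pos [ 543.2 -194.   106. ] xang 1.2429 zax [-0.0045  0.0015 -1.    ] F [-9.35  1.21  3.6 ] M [ 0.32  1.07 -0.08] gap 0.0434
pred bracket in stand (mm): x,y [-2.6 -0.3] z 74.8 dyaw 0.0001
```

Contact at about 9 N, near the expected plane (predicted x -2.6 mm). I back off to about 5 N and raise 2 mm, to feel whether it is really the rear face on the upright.

Emit:
move_arm([
  [-0.05,0.02,0,0,0,0],
  [-0.08,0.03,0,0,0,0],
  [-0.08,0.03,0.1,0,0,0],
  [-0.08,0.03,0.2,0,0,0],
  [-0.08,0.03,0.2,0,0,0],
])

```text
t: 8.0
ee_pos: [0.5433, -0.1939, 0.1075]
ee_rot: [0.813, 0.582, -0.0, -0.001]
force: [-3.8, 1.0, -3.4]
finger_gap: 0.0432
```

```bash
python3 st.py; python3 f3.py b "(138,211,140,213)"|head -1; python3 snap.py d "(130,190,60,70)" "(330,130,60,60)"
```

```text
t 8.0 pos [ 543.3 -193.9  107.5] xang 1.243 zax [-1.8e-03  9.0e-04 -1.0e+00] F [-3.77  1.04 -3.44] M [ 0.25  0.57 -0.04] gap 0.0432
pred bracket in stand (mm): x,y [-2.5 -0.1] z 76.3 dyaw 0.0002
```

View pics/d.png

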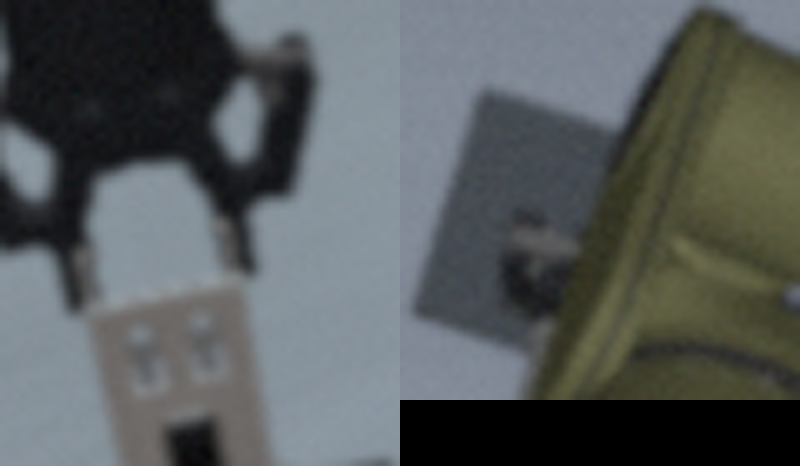

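Both hooks are visible through the slots (crop (145,355) and (205,345)). x did not change when raised and the friction reversed sign, so it is flat contact of the rear face. Pressing down in steps now.

Emit:
move_arm([
  [0,0,-0.2,0,0,0],
  [0,0,-0.4,0,0,0],
  [0,0,-0.6,0,0,0],
  [0,0,-0.8,0,0,0],
  [0,0,-0.9,0,0,0],
])

```text
t: 8.6
ee_pos: [0.5433, -0.1941, 0.1006]
ee_rot: [0.813, 0.582, -0.001, -0.001]
force: [-11.8, 3.0, 9.1]
finger_gap: 0.0435
```

```bash
python3 st.py; python3 f3.py b "(138,211,140,213)"|head -1
```

```text
t 8.6 pos [ 543.3 -194.1  100.6] xang 1.2431 zax [-2.6e-03  6.0e-04 -1.0e+00] F [-11.77   3.02   9.06] M [ 0.54  1.7  -0.08] gap 0.0435
pred bracket in stand (mm): x,y [-2.5 -0.3] z 69.4 dyaw 0.0003
```

Emit:
move_arm([
  [-0.03,0.01,-0.05,0,0,0],
  [-0.04,0.015,-0.1,0,0,0],
  [-0.04,0.015,-0.15,0,0,0],
  [-0.04,0.015,-0.2,0,0,0],
  [-0.04,0.015,-0.2,0,0,0],
])

```text
t: 9.1
ee_pos: [0.5433, -0.1941, 0.0992]
ee_rot: [0.813, 0.582, -0.001, -0.0]
force: [-11.3, 3.3, 8.2]
finger_gap: 0.0433
```

```bash
python3 st.py; python3 f3.py b "(138,211,140,213)"|head -1
```

```text
t 9.1 pos [ 543.3 -194.1   99.2] xang 1.2431 zax [-1.5e-03  1.0e-04 -1.0e+00] F [-11.34   3.32   8.17] M [ 0.43  1.59 -0.16] gap 0.0433
pred bracket in stand (mm): x,y [-2.5 -0.4] z 68.0 dyaw 0.0003
```

It slides down at steady, lower force, which fits the catch wedge. Continuing.

Emit:
move_arm([
  [-0.02,0.01,-0.1,0,0,0],
  [-0.03,0.01,-0.2,0,0,0],
  [-0.04,0.015,-0.3,0,0,0],
  [-0.04,0.015,-0.4,0,0,0],
  [-0.04,0.015,-0.4,0,0,0],
])

```text
t: 9.6
ee_pos: [0.5433, -0.1942, 0.0952]
ee_rot: [0.813, 0.582, -0.0, 0.0]
force: [-8.4, 3.0, 7.2]
finger_gap: 0.0435
```

```bash
python3 st.py; python3 f3.py b "(138,211,140,213)"|head -1
```

```text
t 9.6 pos [ 543.3 -194.2   95.2] xang 1.2431 zax [-4.e-04 -4.e-04 -1.e+00] F [-8.38  2.96  7.22] M [ 0.37  1.34 -0.09] gap 0.0435
pred bracket in stand (mm): x,y [-2.5 -0.4] z 64.0 dyaw 0.0003
```

Emit:
move_arm([
  [0,0,-0.1,0,0,0],
  [0,0,-0.2,0,0,0],
  [0,0,-0.3,0,0,0],
  [0,0,-0.4,0,0,0],
  [0,0,-0.4,0,0,0],
])

```text
t: 10.1
ee_pos: [0.5432, -0.1941, 0.0902]
ee_rot: [0.813, 0.582, -0.0, 0.0]
force: [-5.3, 1.6, 2.5]
finger_gap: 0.0433
```

```bash
python3 st.py; python3 f3.py b "(138,211,140,213)"|head -1
```

```text
t 10.1 pos [ 543.2 -194.1   90.2] xang 1.2432 zax [-2.e-04 -5.e-04 -1.e+00] F [-5.27  1.59  2.45] M [ 0.28  0.9  -0.  ] gap 0.0433
pred bracket in stand (mm): x,y [-2.6 -0.4] z 59.0 dyaw 0.0004
```

Emit:
move_arm([
  [0,0,-0.08,0,0,0],
  [0,0,-0.16,0,0,0],
  [0,0,-0.24,0,0,0],
  [0,0,-0.3,0,0,0],
  [0,0,-0.3,0,0,0],
])

```text
t: 10.6
ee_pos: [0.5433, -0.1941, 0.0879]
ee_rot: [0.813, 0.582, -0.0, -0.0]
force: [-9.1, 2.9, 5.5]
finger_gap: 0.0435
```

```bash
python3 st.py; python3 f3.py b "(138,211,140,213)"|head -1
```

```text
t 10.6 pos [ 543.3 -194.1   87.9] xang 1.2432 zax [-5.e-04 -2.e-04 -1.e+00] F [-9.1   2.94  5.52] M [0.38 1.28 0.02] gap 0.0435
pred bracket in stand (mm): x,y [-2.5 -0.3] z 56.7 dyaw 0.0004
```

Emit:
move_arm([
  [-0.01,0,-0.06,0,0,0],
  [-0.02,0.005,-0.12,0,0,0],
  [-0.02,0.005,-0.18,0,0,0],
  [-0.02,0.005,-0.2,0,0,0],
  [-0.02,0.005,-0.2,0,0,0],
])

```text
t: 11.1
ee_pos: [0.5433, -0.1941, 0.0861]
ee_rot: [0.813, 0.582, -0.0, 0.0]
force: [-7.4, 2.2, 6.4]
finger_gap: 0.0435
```

```bash
python3 st.py; python3 f3.py b "(138,211,140,213)"|head -1
```

```text
t 11.1 pos [ 543.3 -194.1   86.1] xang 1.2433 zax [-0.e+00 -3.e-04 -1.e+00] F [-7.41  2.17  6.44] M [ 0.4   1.31 -0.02] gap 0.0435
pred bracket in stand (mm): x,y [-2.5 -0.3] z 54.9 dyaw 0.0005
```

Emit:
move_arm([
  [0,0,-0.05,0,0,0],
  [0,0,-0.1,0,0,0],
  [0,0,-0.15,0,0,0],
  [0,0,-0.15,0,0,0],
  [0,0,-0.15,0,0,0],
])

```text
t: 11.6
ee_pos: [0.5434, -0.1941, 0.0846]
ee_rot: [0.813, 0.582, 0.0, 0.0]
force: [-8.4, 3.4, 6.4]
finger_gap: 0.0437
```

```bash
python3 st.py; python3 f3.py b "(138,211,140,213)"|head -1
```

```text
t 11.6 pos [ 543.4 -194.1   84.6] xang 1.2429 zax [ 2.e-04 -3.e-04 -1.e+00] F [-8.41  3.37  6.41] M [ 0.38  1.18 -0.19] gap 0.0437
pred bracket in stand (mm): x,y [-2.4 -0.3] z 53.4 dyaw 0.0001
```

Emit:
move_arm([
  [0,0,-0.05,0,0,0],
  [0,0,-0.1,0,0,0],
  [0,0,-0.15,0,0,0],
  [0,0,-0.15,0,0,0],
  [0,0,-0.15,0,0,0],
])

```text
t: 12.1
ee_pos: [0.5433, -0.1941, 0.0835]
ee_rot: [0.813, 0.582, -0.0, 0.0]
force: [-9.5, 2.8, 8.2]
finger_gap: 0.0434
```

```bash
python3 st.py; python3 f3.py b "(138,211,140,213)"|head -1
```

```text
t 12.1 pos [ 543.3 -194.1   83.5] xang 1.2428 zax [ 1.e-04 -3.e-04 -1.e+00] F [-9.48  2.82  8.18] M [ 0.44  1.31 -0.11] gap 0.0434
pred bracket in stand (mm): x,y [-2.5 -0.3] z 52.3 dyaw 0.0
```

Emit:
move_arm([
  [0,0,-0.04,0,0,0],
  [0,0,-0.08,0,0,0],
  [0,0,-0.1,0,0,0],
  [0,0,-0.1,0,0,0],
  [0,0,-0.1,0,0,0],
])

```text
t: 12.6
ee_pos: [0.5434, -0.1941, 0.0827]
ee_rot: [0.813, 0.582, -0.0, 0.0]
force: [-10.8, 2.9, 10.0]
finger_gap: 0.0437
```

```bash
python3 st.py; python3 f3.py b "(138,211,140,213)"|head -1; python3 snap.py e "(130,190,60,70)" "(330,130,60,60)"
```

```text
t 12.6 pos [ 543.4 -194.1   82.7] xang 1.2429 zax [ 0.e+00 -2.e-04 -1.e+00] F [-10.79   2.87  10.  ] M [ 0.49  1.44 -0.18] gap 0.0437
pred bracket in stand (mm): x,y [-2.4 -0.3] z 51.5 dyaw 0.0001
```

View pics/e.png

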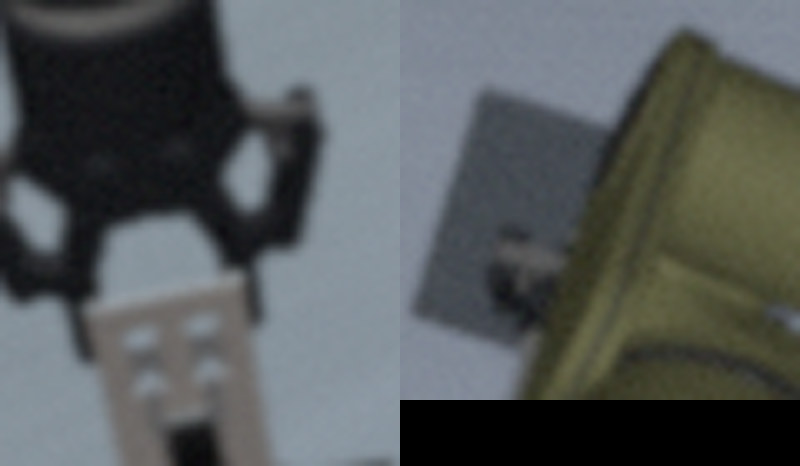

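The hooks have dropped behind the upright, with the lips now reaching below the slots at (150,410) and (210,400). Force is at 10 N up and 10.8 N horizontal, so I ease the forward push before pressing on.

Emit:
move_arm([
  [-0.03,0.01,0,0,0,0],
  [-0.06,0.02,0,0,0,0],
  [-0.06,0.02,-0.03,0,0,0],
  [-0.06,0.02,-0.06,0,0,0],
  [-0.06,0.02,-0.06,0,0,0],
])

```text
t: 13.2
ee_pos: [0.5434, -0.1941, 0.0827]
ee_rot: [0.813, 0.582, 0.0, 0.001]
force: [-8.9, 3.3, 9.8]
finger_gap: 0.0434
```

```bash
python3 st.py; python3 f3.py b "(138,211,140,213)"|head -1
```

```text
t 13.2 pos [ 543.4 -194.1   82.7] xang 1.2429 zax [ 1.4e-03 -8.0e-04 -1.0e+00] F [-8.9   3.29  9.79] M [ 0.54  1.33 -0.11] gap 0.0434
pred bracket in stand (mm): x,y [-2.4 -0.3] z 51.5 dyaw 0.0001
```

Emit:
move_arm([
  [-0.04,0.015,0,0,0,0],
  [-0.08,0.03,0,0,0,0],
  [-0.1,0.035,-0.02,0,0,0],
  [-0.1,0.035,-0.05,0,0,0],
  [-0.1,0.035,-0.05,0,0,0],
])

```text
t: 13.7
ee_pos: [0.5433, -0.1941, 0.0826]
ee_rot: [0.813, 0.582, 0.001, 0.002]
force: [-6.9, 3.5, 9.3]
finger_gap: 0.0434
```

```bash
python3 st.py; python3 f3.py b "(138,211,140,213)"|head -1
```

```text
t 13.7 pos [ 543.3 -194.1   82.6] xang 1.243 zax [ 0.0039 -0.0016 -1.    ] F [-6.86  3.5   9.32] M [ 0.39  1.   -0.04] gap 0.0434
pred bracket in stand (mm): x,y [-2.5 -0.3] z 51.4 dyaw 0.0002
```

z has stopped at 51.5 although the command went 1.1 mm deeper, so it looks seated. I'll do a gentle lift test to see whether the catch holds.

Emit:
move_arm([
  [0,0,0.05,0,0,0],
  [0,0,0.1,0,0,0],
  [0,0,0.15,0,0,0],
  [0,0,0.2,0,0,0],
  [0,0,0.2,0,0,0],
])

```text
t: 14.2
ee_pos: [0.5431, -0.194, 0.0825]
ee_rot: [0.813, 0.582, 0.001, 0.002]
force: [0.1, 0.8, 5.3]
finger_gap: 0.0435
```

Emit:
move_arm([
  [0,0,0.05,0,0,0],
  [0,0,0.1,0,0,0],
  [0,0,0.15,0,0,0],
  [0,0,0.2,0,0,0],
  [0,0,0.2,0,0,0],
])

```text
t: 14.7
ee_pos: [0.5419, -0.1936, 0.0833]
ee_rot: [0.813, 0.582, 0.0, 0.001]
force: [3.3, -0.7, 2.3]
finger_gap: 0.0436
```

```bash
python3 st.py; python3 f3.py b "(138,211,140,213)"|head -1
```

```text
t 14.7 pos [ 541.9 -193.6   83.3] xang 1.2429 zax [ 1.2e-03 -6.0e-04 -1.0e+00] F [ 3.28 -0.74  2.27] M [-0.31 -0.84  0.01] gap 0.0436
pred bracket in stand (mm): x,y [-4.  -0.3] z 52.1 dyaw 0.0001
```

x slipped back 1.5 mm, exactly the hook slack, so the hooks are engaged. I push back to the face and keep lifting gently.

Emit:
move_arm([
  [0.06,-0.02,0.03,0,0,0],
  [0.12,-0.04,0.06,0,0,0],
  [0.15,-0.05,0.1,0,0,0],
  [0.15,-0.05,0.15,0,0,0],
  [0.15,-0.05,0.2,0,0,0],
])

```text
t: 15.2
ee_pos: [0.5421, -0.1936, 0.0845]
ee_rot: [0.813, 0.582, -0.001, -0.001]
force: [-1.2, -1.5, 2.1]
finger_gap: 0.0431
```

```bash
python3 st.py; python3 f3.py b "(138,211,140,213)"|head -1
```

```text
t 15.2 pos [ 542.1 -193.6   84.5] xang 1.2431 zax [-2.e-03  5.e-04 -1.e+00] F [-1.23 -1.48  2.12] M [-0.27  0.01 -0.02] gap 0.0431
pred bracket in stand (mm): x,y [-3.7 -0.3] z 53.3 dyaw 0.0003
```

Emit:
move_arm([
  [0.02,-0.01,0.04,0,0,0],
  [0.04,-0.01,0.08,0,0,0],
  [0.05,-0.02,0.12,0,0,0],
  [0.05,-0.02,0.15,0,0,0],
  [0.05,-0.02,0.15,0,0,0],
])

```text
t: 15.7
ee_pos: [0.5423, -0.1937, 0.0851]
ee_rot: [0.813, 0.582, -0.001, -0.001]
force: [-1.6, -2.1, -6.1]
finger_gap: 0.0434
```

```bash
python3 st.py; python3 f3.py b "(138,211,140,213)"|head -1
```

```text
t 15.7 pos [ 542.3 -193.7   85.1] xang 1.243 zax [-2.7e-03  9.0e-04 -1.0e+00] F [-1.64 -2.09 -6.09] M [-0.4   0.35 -0.02] gap 0.0434
pred bracket in stand (mm): x,y [-3.6 -0.3] z 53.9 dyaw 0.0002
```

Locked: after 2.5 mm of rise it stops, and the pull jumps to -6 N. I neutralise the load, push lightly onto the face and open the jaws.

Emit:
move_arm([
  [0.04,-0.01,-0.03,0,0,0],
  [0.08,-0.03,-0.06,0,0,0],
  [0.12,-0.04,-0.1,0,0,0],
  [0.12,-0.04,-0.1,0,0,0],
  [0.12,-0.04,-0.1,0,0,0],
])

```text
t: 16.2
ee_pos: [0.5433, -0.1938, 0.085]
ee_rot: [0.813, 0.582, -0.001, -0.002]
force: [-5.5, 0.8, -1.3]
finger_gap: 0.0436
```

```bash
python3 st.py; python3 f3.py b "(138,211,140,213)"|head -1
```

```text
t 16.2 pos [ 543.3 -193.8   85. ] xang 1.2429 zax [-0.0036  0.0018 -1.    ] F [-5.48  0.78 -1.34] M [ 0.05  0.96 -0.06] gap 0.0436
pred bracket in stand (mm): x,y [-2.6 -0. ] z 53.8 dyaw 0.0001
```

Emit:
move_arm([
  [0,0,0,0,0,0],
  [0,0,0,0,0,0],
  [0,0,0,0,0,0],
  [0,0,0,0,0,0],
  [0,0,0,0,0,0],
], jaw=6.5)

```text
t: 16.7
ee_pos: [0.5451, -0.1945, 0.086]
ee_rot: [0.813, 0.582, 0.0, 0.0]
force: [-0.4, -0.6, -0.4]
finger_gap: 0.0651
```

Emit:
move_arm([
  [0,0,0.5,0,0,0],
  [0,0,2,0,0,0],
  [0,0,5,0,0,0],
  [-2,0.7,9,0,0,0],
  [-5,2,12,0,0,0],
])

```text
t: 17.2
ee_pos: [0.4957, -0.1751, 0.2097]
ee_rot: [0.813, 0.582, 0.001, 0.002]
force: [1.0, -0.5, 0.3]
finger_gap: 0.0649
```

Emit:
move_arm([
  [-2,4,2,0,0,0],
  [-3,8,4,0,0,0],
  [-4,12,6,0,0,0],
  [-5,16,6,0,0,0],
  [-6,20,6,0,0,0],
])

```text
t: 17.7
ee_pos: [0.4345, 0.0269, 0.2684]
ee_rot: [0.813, 0.582, 0.002, 0.001]
force: [0.5, 1.0, -0.3]
finger_gap: 0.0647
```

```bash
python3 st.py; python3 snap.py g "(125,215,80,95)" "(325,130,70,70)"
```

```text
t 17.7 pos [434.5  26.9 268.4] xang 1.2424 zax [ 4.8e-03 -1.0e-04 -1.0e+00] F [ 0.52  0.97 -0.31] M [ 0.06 -0.02  0.02] gap 0.0647
```

View pics/g.png

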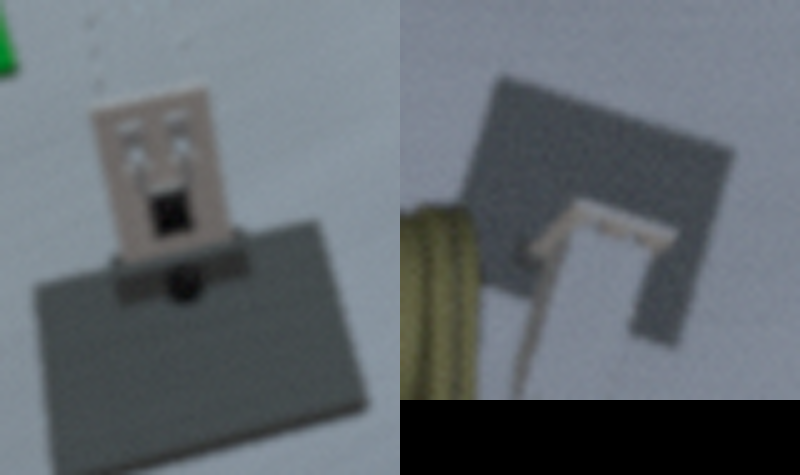

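The bracket hangs square against the upright: in the top view it is at crop (600,300), with its rear edge parallel to the upright. In the scene view both hook lips hang below the slots at (140,185) and (180,175). The arm is clear, so I hand in.

```bash
python3 -c "
from cell import *
print(workorder.sign_off())"
```

```text
the job is handed in; nothing more can be done
None
```

The larger steel bracket is hooked into the dark-footed aluminium stand and locked, and the job is handed in; `sign_off` gave no verdict. The run took about 18 s of the 45 s allowed.

- **Fit:** Both hooks went in without touching. I pushed the rear face to the upright, then pressed down in small steps until it stopped, about 8.5 mm below nominal height.
- **Forces:** The largest wrist readings were about 12 N sideways and 10 N upward. The bracket-to-stand force has no reading of its own.
- **Lock test:** On a gentle lift the bracket rose about 2.5 mm and then held against the pull (-6 N), so the catch is out over the bar. I felt this but did not see it.
- **After letting go:** The last picture shows the bracket square against the upright, with both hook lips hanging behind it. The arm was clear.
- **Bystanders:** I kept clear of the banneton, bowl and sugar pot, but took no last picture to check them.

Two readings disagreed. Face contact came 2.5 mm earlier than the cameras predicted, against a limit of 4 mm. The cameras put the upright 5–7 mm low, while feel put the seat about 8.5 mm low. The bracket now sits about 6 mm below the nominal seat, within the limits.

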